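# Lock the swivel nut of a helping-hands stand

## Robot

A 6-joint arm with a two-finger parallel gripper is mounted at the origin on the work surface. World frame = base frame: x ahead of the robot, y to its left, z up, the work surface at z = 0. Lengths are in m, angles in rad, forces in N, time in s.
With the tool pointing down it reaches from about 0.35 to 0.775 m from the base axis. Payload 5.5 kg.
Tool frame: the origin (TCP) lies at the very end of the fingers, on their centre line; the grasp point (between the pads) lies 19 mm behind it; x points along the fingers, y is the direction in which the jaws open and shut, and the axes are right-handed (so a half turn about x gives the same grasp; the last joint's range is limited). The gripper opens to 85 mm and grips with 20 to 120 N. Pads are 22 mm wide; open, the fingers measure 114 mm over their backs; the gripper's body (76 mm by 85 mm) begins 54 mm behind the grasp point. The pads swing forward as they close: fully open they stand 13 mm farther back than shut.
Start: joints at [-1.26, 0.313, 0.046, 1.304, 0, 1.431], TCP at [0.251, -0.518, 0.231] pointing down, gripper open.
Joint ranges: [-2.76, 2.76], [-0.86, 1.69], [-1.03, 1.26], [-2.2, 2.34], [-1.47, 1.5], [-3.14, 3.14]. Speed limits (rad/s): [2.57, 2.57, 3.14, 3.14, 3.14, 3.14].

## Interface

Orientations are given as a unit quaternion [w, x, y, z].
In Python, from workcell import readout, cams, env, finder gives the robot as it stands.
- The arm moves only by the tool drive_tool, never from a script. Its argument "moves" is a list that holds one entry, the list of rows, each a list of 7 numbers: the shift along the tool's x, y, z in m, then the turn, a rotation vector about the tool's x, y, z in rad, then the closure in counts, from 0 (fully open) to 255 (shut). A call has exactly 5 rows; each row is the pose to reach, as a shift and turn from the pose measured when the call began, along the tool's axes at that moment; what a row does not reach only later rows make up. A row lasts 1/8 s, in which the tool goes at most 62.5 mm and 10.7 degrees, less where a joint would pass 70% of its speed; a pose out of reach is approached as far as the arm can. A call with a gripper value outside its range is refused whole. The fingers move at their own pace and stop on an object; "squeeze" is the grip in N (left out, the last holds). Time passes only in rows, so rows that repeat a pose let the fingers close, or fill a call up. It gives the time, the measured TCP pose, the force and the opening at its end, in the units of the state.
- readout.get_state(): the state, without advancing time (a new reading comes with each control period).
- cams.read_camera(name): name is "scene" or "top"; returns the picture (400x640x3 uint8, blue, green, red); there is no depth.
- cams.camera_params(name): a dict with "mtx" (3x3 intrinsics, pixels), "dist" ([k1, k2, p1, p2, k3] as OpenCV has them; the pictures are not rectified), "R" (3x3) and "t" (3): a world point X has camera coordinates R X + t. Camera axes: x right, y down, z forward; pixel columns grow to the right and rows downward; lengths in m; the calibration is good to about 2 mm. A picture is of the moment at which its call begins. camera_params takes no time and is no camera call.
- env.hand_in(): hands the job in, once; it reports no verdict.
Trained networks look in the newest picture that a camera, given by its name, has taken for a name from the list of things; names that differ only in an ending like _2 or _b are one class to them, and where a whole thing is asked for, a point or a joint stands for the part that bears it (a point fixed in the world has none). Each returns a list of dicts, best first, with "conf" (0 to 1); they miss things now and then, are a little off and sometimes report something else, mostly with a low value. They report only what shows in the picture. A call takes as long as a camera call. They do not tell look-alikes from the thing itself.
- finder.regions_of(camera, name): "pixels" (400x640 bool, what is visible of it) and "point" ([column, row] in pixels, amid what is visible of it).
The state is a dict: "clock": time; "joint_pos": joint angles; "qvel": joint speeds; "tau": joint torques, N m; "tcp_pos": TCP position; "orientation": TCP orientation; "wrist_force": force on the tool from outside, world axes, zero at the start; "ft_torque": the same for the moment, N m; "finger_gap": finger opening in m.
Only numpy, scipy, OpenCV 4.12 (cv2) and the standard library are available. Lean on these libraries where they do the work, as an engineer would, in place of code of your own. Each camera call takes 0.05 s, during which the arm holds its last target.

## Task

Screw the square nut on the helping-hands stand down clockwise, regrasping as needed, to the place where its cross hole meets the hole through the spindle: that is less than a quarter turn back from where you feel it bottom. Then push the lock pin right through nut and spindle until its block handle is close to the nut, and leave it there, without disturbing the other things on the bench.

Things in the scene. Friction and masses are not known exactly. Their poses are not given: they have to be found in the camera images.
- stand: Helping-hands stand, fixed to the bench; origin on the table on the spindle axis. Grey base 120 mm square, 12 mm thick; column; round hub 52 mm across, its top 45 mm up; upright 20 mm threaded spindle to 97 mm up. Two clip arms, no higher than 47 mm, lie along its y axis to 72 mm either side and 42 mm towards its +x.
- spindle_hole (a point): Centre of the 9 mm cross hole through the spindle, 62 mm above the table, hidden inside the nut. Its z axis is the spindle axis (up), its x axis the hole's axis (that of the stand). A dark groove across the spindle's top end is parallel to the hole. Either mouth may be used; the one on the stand's -x side faces the robot, yaw within 0.45 rad.
- nut_home (a point): Fixed point on the spindle axis 64 mm up: the middle of the nut in the wanted place (underside 1 mm over the hub). The nut, a steel block 36 mm square and 36 mm tall, starts 5 to 7 mm higher at any yaw; its own pose is not reported. Its 9 mm cross hole runs through two opposite faces, 16 mm above its underside; dark grooves on its top run along the hole.
- nut_stop (a point): Fixed point on the spindle axis, 45 mm up (hub top). Right-hand thread, 8 mm a turn, friction 0.12 N m; the nut stays where left. It starts 4.8 to 6.3 rad (0.76 to 1.0 turn) above its hard stop. Backed off 0.8 rad (46 degrees) from the stop, its hole meets the spindle's and its faces are square to the stand; at other square positions the pin cannot pass.
- lock_pin: Lock pin standing on the table on its block handle. Origin under the middle of the handle; handle 34 mm along x, 14 mm along y, 32 mm tall, aluminium. Out of the handle's +x face, 13 mm above its underside, a 7 mm steel shaft runs 52 mm along +x, the last 7 mm tapered to 3.6 mm. 60 g; stands freely with the shaft level.
- pin_mid (a point): Point on the lock pin's shaft axis, 20 mm from the handle's +x face (37 mm along x and 13 mm up from the pin's origin). With the handle against the nut it is 2 mm past the spindle axis.
- flux_jar: Bystander: small closed jar, 48 mm across, 50 mm tall, standing; origin under its centre. The pin stands on one side of the stand and the jar on the other, either way round.
- screwdriver: Bystander: black-handled screwdriver 170 mm long lying between stand and robot; x axis along it to the tip.
- tip_tin: Bystander: round brass tin, 56 mm across, 22 mm tall; origin under its centre, beyond the stand to the left.
Things that resemble listed ones, but are neither listed nor needed, are in the scene too. What is shaped like the lock_pin but yellow is not meant.

How it is judged:
By the outcome, as a careful person would: the job done as asked, in the order asked, and still so for the second after the job is handed in, with the robot touching nothing.
It also fails if it takes over 72 s, if anything falls off the work surface, if the arm or the gripper's body presses on something with over 40 N, if the wrist force passes 120 N, or if a joint passes its speed limit or range.

## Working session

There is one attempt and no reset: what is moved stays moved. The work goes in short steps, Python scripts to look and compute and a tool call to move; the robot and the scene stay as the last step left them, time stands still between calls to the robot, and variables do not carry over. Pictures are saved under pics/ and viewed, and the job is handed in when it is done.

Besides the shell and the picture viewer there is one more tool, called as name(argument=value, ...), one argument or row to a line, values as JSON. drive_tool: Moves the arm, as the interface text tells. Its arguments: {"type":"object","properties":{"moves":{"type":"array"},"squeeze":{"type":"number"}},"required":["moves"]}

```bash
ls -la; mkdir -p pics; python3 - <<'E'
from workcell import readout,cams,env,finder
import cv2,numpy as np
s=readout.get_state()
for k,v in s.items(): print(k,v)
for n in("scene","top"):
    im=cams.read_camera(n); cv2.imwrite(f"pics/{n}0.png",im)
    p=cams.camera_params(n); print(n,p)
E
```

```text
total 12
drwxr-xr-x  3 agent agent 4096 Dec  7 02:54 .
drwxr-xr-x 23 root  root  4096 Dec  7 02:54 ..
drwxr-xr-x  2 agent agent 4096 Dec  7 02:54 pics
clock 0.0
joint_pos [-1.25958871e+00  3.14003582e-01  4.49901411e-02  1.30356786e+00
  2.45511325e-05  1.43123048e+00]
qvel [ 1.01035291e-03  8.50621851e-04 -3.89259628e-04 -2.10116058e-05
 -2.75038083e-04  1.09350322e-04]
tau [-1.18689637e-03 -4.80627465e+01  2.98534888e+01  1.92346080e-02
 -2.97600454e-04  1.37277479e-05]
tcp_pos [ 0.25036961 -0.51708434  0.2304116 ]
orientation [-0.15739701 -0.68917674 -0.15865601  0.68926763]
wrist_force [0.19503539 0.42649986 0.61797032]
ft_torque [-0.02875301  0.04668824 -0.01490344]
finger_gap 0.08533101994786219
scene {'mtx': array([[464.36721285,   0.        , 316.54616856],
       [  0.        , 464.36721285, 198.61783552],
       [  0.        ,   0.        ,   1.        ]]), 'dist': array([-0.05214842,  0.        ,  0.        ,  0.        ,  0.        ]), 'R': array([[-0.83983613,  0.54280663,  0.00602021],
       [ 0.33395561,  0.52537927, -0.78259202],
       [-0.42795903, -0.65523857, -0.62250581]]), 't': array([ 0.4115399 , -0.14073249,  1.30776794])}
top {'mtx': array([[433.92239814,   0.        , 322.31471318],
       [  0.        , 433.92239814, 197.13444682],
       [  0.        ,   0.        ,   1.        ]]), 'dist': array([-0.02576421,  0.        ,  0.        ,  0.        ,  0.        ]), 'R': array([[ 7.49889936e-03, -9.99970749e-01,  1.50607072e-03],
       [-9.83610260e-01, -7.64752979e-03, -1.80145417e-01],
       [ 1.80151665e-01, -1.30494264e-04, -9.83638836e-01]]), 't': array([0.05059357, 0.53972658, 0.97915637])}
```

View pics/scene0.png

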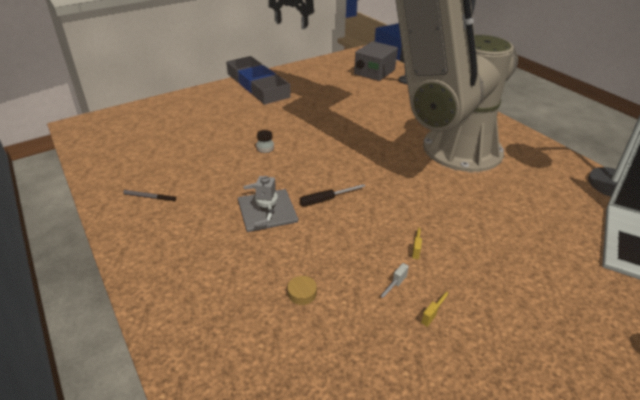

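View pics/top0.png

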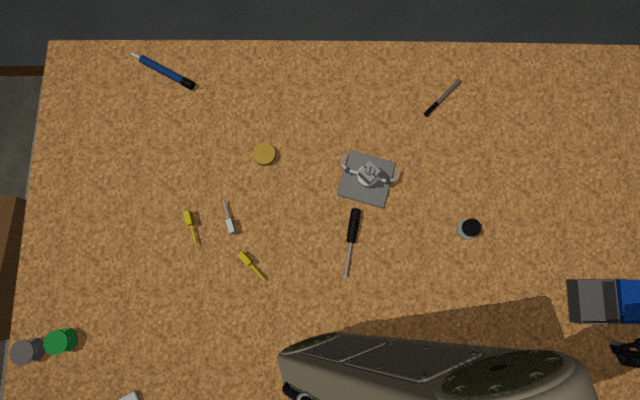

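The top view shows the stand near (368,178), the silver pin at (230,217) with its shaft pointing up in the image, yellow look-alikes at (190,228) and (252,265), the jar at (469,228), the screwdriver at (350,240) and the tin at (264,153).

```bash
cat > h.py <<'E'
from workcell import readout,cams,env,finder
import cv2,numpy as np
from scipy.spatial.transform import Rotation as Rn
from scipy.optimize import least_squares
P={n:cams.camera_params(n) for n in("scene","top")}
def proj(n,X):
    p=P[n]; X=np.atleast_2d(X).astype(float)
    r,_=cv2.Rodrigues(p["R"]); return cv2.projectPoints(X,r,p["t"],p["mtx"],p["dist"])[0][:,0]
def ray(n,uv):
    p=P[n]; q=cv2.undistortPoints(np.array(uv,float).reshape(-1,1,2),p["mtx"],p["dist"])[:,0]
    d=np.c_[q,np.ones(len(q))]@p["R"]; return -p["R"].T@p["t"],d
def onz(n,uv,z):
    o,d=ray(n,uv); return o+d*((z-o[2])/d[:,2])[:,None]
def crop(n,im,c,w,f,name):
    x,y=int(c[0]),int(c[1]); a=im[max(0,y-w):y+w,max(0,x-w):x+w]
    cv2.imwrite(name,cv2.resize(a,None,fx=f,fy=f,interpolation=cv2.INTER_CUBIC))
def tcp():
    s=readout.get_state(); q=s["orientation"]; return s,np.array(s["tcp_pos"]),Rn.from_quat([q[1],q[2],q[3],q[0]])
E
python3 - <<'E'
from h import *
for n in("top","scene"):
    im=cams.read_camera(n)
    for k in("stand","lock_pin","flux_jar","screwdriver","tip_tin"):
        for r in finder.regions_of(n,k):
            m=r["pixels"]; print(n,k,round(r["conf"],2),r["point"],m.sum(),onz(n,[r["point"]],0.01)[0].round(3))
            if k in("stand","lock_pin"): np.save(f"m_{n}_{k}_{int(r['point'][0])}.npy",m)
im=cv2.imread("pics/top0.png");a=cv2.imread("pics/scene0.png")
crop("",im,(368,178),36,8,"pics/t_st.png");crop("",im,(230,217),30,8,"pics/t_pin.png")
crop("",a,(267,200),36,8,"pics/s_st.png");crop("",a,(396,282),30,8,"pics/s_pin.png")
x=np.hstack([cv2.resize(cv2.imread(f"pics/{k}.png"),(400,400)) for k in("t_st","s_st")])
cv2.imwrite("pics/a.png",x)
x=np.hstack([cv2.resize(cv2.imread(f"pics/{k}.png"),(400,400)) for k in("t_pin","s_pin")])
cv2.imwrite("pics/b.png",x)
E
```

```text
top stand 0.77 [367.8, 177.6] 2366 [ 0.597 -0.058  0.01 ]
top stand 0.15 [353.1, 229.3] 539 [ 0.468 -0.021  0.01 ]
top lock_pin 0.63 [249.7, 263.9] 165 [0.382 0.227 0.01 ]
top lock_pin 0.47 [230.0, 223.0] 182 [0.481 0.279 0.01 ]
top flux_jar 0.76 [466.0, 226.6] 411 [ 0.476 -0.296  0.01 ]
top screwdriver 0.81 [352.6, 224.8] 361 [ 0.479 -0.019  0.01 ]
top tip_tin 0.81 [264.4, 153.5] 409 [0.657 0.201 0.01 ]
scene stand 0.57 [265.2, 207.4] 2199 [ 0.596 -0.057  0.01 ]
scene lock_pin 0.85 [398.9, 271.8] 234 [0.466 0.266 0.01 ]
scene lock_pin 0.83 [432.5, 309.7] 256 [0.475 0.372 0.01 ]
scene lock_pin 0.74 [418.0, 248.9] 197 [0.389 0.238 0.01 ]
scene flux_jar 0.92 [262.8, 140.0] 337 [ 0.461 -0.327  0.01 ]
scene screwdriver 0.95 [317.8, 199.9] 433 [ 0.477 -0.015  0.01 ]
scene tip_tin 0.74 [300.2, 290.7] 669 [0.657 0.201 0.01 ]
```

View pics/a.png

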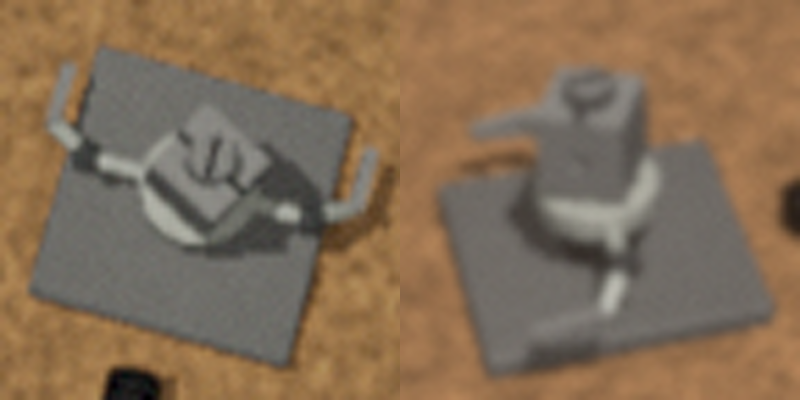

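View pics/b.png

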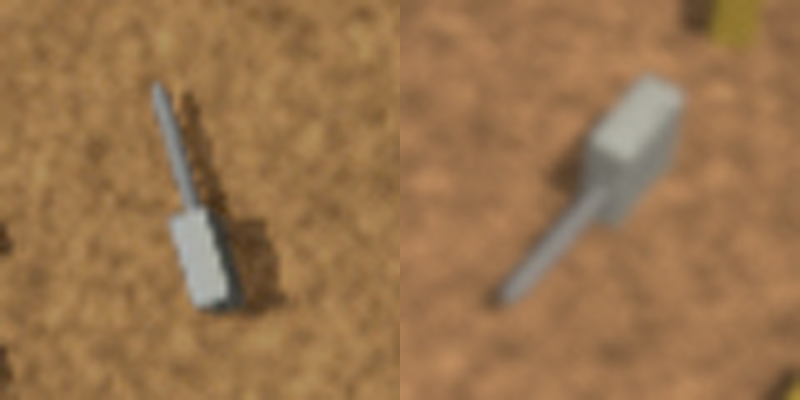

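```bash
cat > fit.py <<'E'
from h import *
def stp(x,y,a,loc):
    c,s=np.cos(a),np.sin(a); L=np.atleast_2d(loc); return np.c_[x+c*L[:,0]-s*L[:,1],y+s*L[:,0]+c*L[:,1],L[:,2]]
def cv(pts,org,s): return (np.array(pts,float)+.5)/s-.5+np.array(org)
h=.06;B=[[h,h,.012],[h,-h,.012],[-h,-h,.012],[-h,h,.012]]
tb=cv([(100,45),(352,115),(290,367),(30,292)],(332,142),400/72)
sb=cv([(843-400-0,187),(443,187)],(231,164),400/72) # placeholder
# scene: corners in x-400 : left(43,187) far? ; order resolved by projection
sc=cv([(43,187),(300,140),(373,312),(90,365)],(231,164),400/72)
def res(p,full=False):
    W=stp(*p,B); r=[]
    r.append(proj("top",W)-tb); q=proj("scene",W)
    d=np.linalg.norm(q[:,None]-sc[None],axis=2); r.append(q-sc[d.argmin(1)])
    return r if full else np.concatenate(r).ravel()
f=least_squares(res,[.597,-.058,-.25],loss="soft_l1"); print("stand",f.x.round(4)); print(res(f.x,True))
S=f.x
# pin
L=[[.017,.007,.032],[.017,-.007,.032],[-.017,-.007,.032],[-.017,.007,.032],[.069,0,.013]]
tp=cv([(170,220),(203,207),(235,297),(200,308),(157,85)],(200,187),400/60)
sp=cv([(245,75),(285,92),(228,165),(187,145),(105,298)],(366,252),400/60)
def rp(p,full=False):
    W=stp(*p,L); q=proj("top",W); w=proj("scene",W)
    d=np.linalg.norm(w[:,None]-sp[None],axis=2); r=[q-tp,w-sp[d.argmin(1)]]
    return r if full else np.concatenate(r).ravel()
g=least_squares(rp,[.475,.279,.25],loss="soft_l1"); print("pin",g.x.round(4)); print(rp(g.x,True))
# overlay
t=cv2.imread("pics/top0.png");s=cv2.imread("pics/scene0.png")
def ov(im,n,org,w,polys):
    k=400/w; a=cv2.resize(im[org[1]:org[1]+w,org[0]:org[0]+w],(400,400),interpolation=cv2.INTER_CUBIC)
    for W,c in polys:
        q=((proj(n,W)-org+.5)*k-.5).round().astype(int); cv2.polylines(a,[q.reshape(-1,1,2)],True,c,1)
    return a
th=np.linspace(0,6.28,40)
cyl=lambda r,z:np.c_[r*np.cos(th),r*np.sin(th),0*th+z]
pol=[(stp(*S,B),(0,0,255)),(stp(*S,cyl(.01,.097)),(0,255,0)),(stp(*S,cyl(.026,.045)),(255,0,0))]
cv2.imwrite("pics/ovst.png",np.hstack([ov(t,"top",(332,142),72,pol),ov(s,"scene",(231,164),72,pol)]))
pp=[(stp(*g.x,L[:4]),(0,0,255)),(stp(*g.x,[[.017,0,.013],[.069,0,.013]]),(0,255,0))]
cv2.imwrite("pics/ovp.png",np.hstack([ov(t,"top",(200,187),60,pp),ov(s,"scene",(366,252),60,pp)]))
np.save("S.npy",S);np.save("G.npy",g.x)
E
python3 fit.py
```

```text
stand [ 0.5946 -0.053  -0.2701]
[array([[-0.64417274, -0.33679128],
       [ 0.36442019, -0.19608983],
       [-0.45216699,  0.1329915 ],
       [-0.88576005,  0.41475236]]), array([[-0.97455704, -0.15130173],
       [-1.78768691, -0.39027684],
       [ 0.50247917, -0.77073329],
       [ 0.54757488, -1.04264826]])]
pin [0.4726 0.2759 0.3335]
[array([[-0.63024208, -0.09573109],
       [ 0.03018454, -0.00329555],
       [-0.70776961, -0.05994012],
       [-1.09704635,  0.1667083 ],
       [-0.20592328,  0.31355775]]), array([[-0.26189872, -0.79934855],
       [-0.39149471, -1.14175637],
       [-0.29345535, -0.6833942 ],
       [-0.09822699, -0.03901066],
       [-0.16024106,  0.59175308]])]
```

View pics/ovst.png

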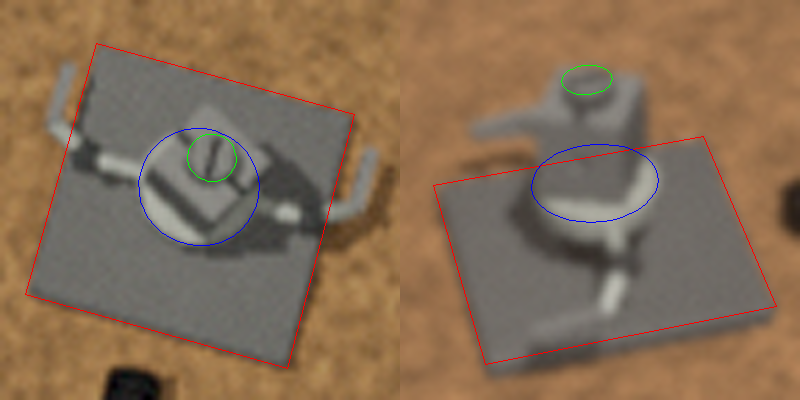

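View pics/ovp.png

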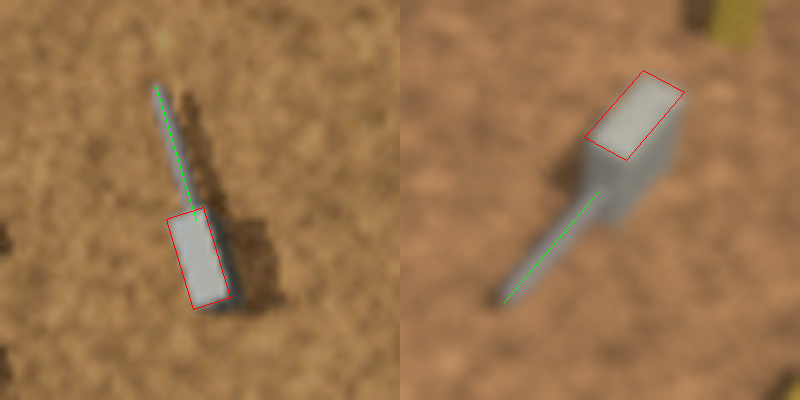

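```bash
python3 - <<'E'
from h import *
ims=np.mean([cams.read_camera("top").astype(float) for _ in range(3)],axis=0).astype(np.uint8)
cv2.imwrite("pics/top1.png",ims)
a=cv2.resize(ims[158:190,350:392],None,fx=14,fy=14,interpolation=cv2.INTER_CUBIC)
a=cv2.convertScaleAbs(a,alpha=1.5); cv2.imwrite("pics/nut.png",a)
E
```

```text
(no output)
```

View pics/nut.png

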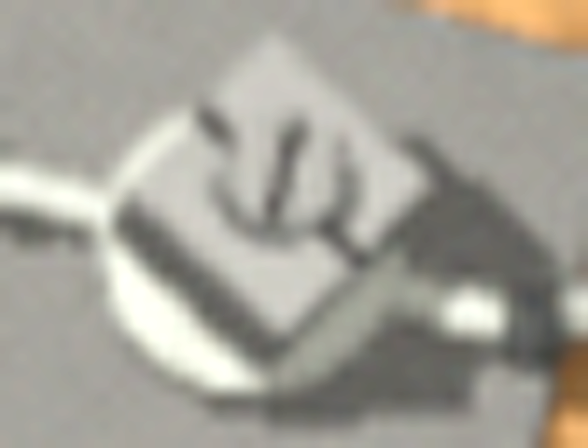

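```bash
python3 - <<'E'
from h import *
S=np.load("S.npy")
z=cv2_pts=(np.array([(273,38),(432,182),(275,340),(122,205),(207,115),(352,250)],float)+.5)/14-.5+[350,158]
W=onz("top",z,.0874); print(W.round(4)); c=W[:4].mean(0); print("c",c)
for i in range(4):
    d=W[(i+1)%4]-W[i]; print(np.linalg.norm(d[:2]).round(4),np.arctan2(d[1],d[0])%(np.pi/2))
d=W[4]-W[5]; print("groove",np.arctan2(d[1],d[0]))
Wb=onz("top",(np.array([(100,45),(352,115),(290,367),(30,292)],float)+.5)*72/400-.5+[332,142],.012)
print("base c",Wb.mean(0))
for i in range(4):
    d=Wb[(i+1)%4]-Wb[i]; print(np.linalg.norm(d[:2]).round(4),(np.arctan2(d[1],d[0])+.3)%(np.pi/2)-.3)
s,p,R=tcp(); M=R.as_matrix(); print(M.round(3),"y yaw",np.arctan2(M[1,1],M[0,1]), s["joint_pos"][[0,5]])
E
```

```text
[[ 0.62   -0.0529  0.0874]
 [ 0.5957 -0.0788  0.0874]
 [ 0.5689 -0.0526  0.0874]
 [ 0.5914 -0.0277  0.0874]
 [ 0.6068 -0.0418  0.0874]
 [ 0.5841 -0.0654  0.0874]]
c [ 0.59399351 -0.05297759  0.0874    ]
0.0355 0.8177662875116556
0.0375 0.7974082745915623
0.0336 0.8355479106491462
0.0381 0.8482400722883636
groove 0.8057823292254422
base c [ 0.59460632 -0.05397666  0.012     ]
0.1175 -0.2729392016091791
0.1186 -0.2554261888839095
0.1192 -0.27823629897157204
0.118 -0.2697829157083832
[[ 0.     0.436 -0.9  ]
 [-0.    -0.9   -0.436]
 [-1.     0.     0.   ]] y yaw -1.120026956676198 [-1.25961706  1.43120623]
```

```bash
cat > plan.py <<'E'
from h import *
import sys
# usage: plan.py x y z q6turn(rot about tool x) [levels tool]
def plan(x,y,z,turn=None,yaw=None):
    s,p,R=tcp(); M=R.as_matrix()
    d=M.T@(np.array([x,y,z])-p)
    cy=np.arctan2(M[1,1],M[0,1])
    if yaw is None: yaw=cy-turn
    # desired: x down, y at yaw
    T=np.c_[[0,0,-1],[np.cos(yaw),np.sin(yaw),0],np.cross([0,0,-1],[np.cos(yaw),np.sin(yaw),0])]
    rv=Rn.from_matrix(M.T@T).as_rotvec()
    print("clock",round(s["clock"],2),"tcp",p.round(4),"yawy",round(cy,4),"q1,q6",s["joint_pos"][[0,5]].round(3),"gap",round(s["finger_gap"],4))
    print("F",s["wrist_force"].round(1),"T",s["ft_torque"].round(2))
    print("shift",d.round(4),np.linalg.norm(d).round(3),"turn",rv.round(4))
a=[float(v) for v in sys.argv[1:5]]
plan(a[0],a[1],a[2],yaw=a[3])
E
python3 plan.py .594 -.053 .2 0
```

```text
clock 0.85 tcp [ 0.2505 -0.5176  0.2313] yawy -1.12 q1,q6 [-1.26   1.431] gap 0.0852
F [-0.6 -0.   0.3] T [ 0.02  0.02 -0.05]
shift [ 0.0313 -0.2685 -0.5116] 0.579 turn [-1.12e+00  1.00e-04 -1.00e-04]
```

drive_tool(
  moves=[
    [[0.003,-0.027,-0.051,-0.18,0,0,0],[0.006,-0.054,-0.102,-0.36,0,0,0],[0.009,-0.081,-0.153,-0.54,0,0,0],[0.012,-0.108,-0.205,-0.72,0,0,0],[0.015,-0.135,-0.256,-0.9,0,0,0]],
  ],
  squeeze=60,
)

```text
clock: 1.48
tcp_pos: [0.4231, -0.2831, 0.2165]
orientation: [0.444, 0.551, 0.443, -0.551]
wrist_force: [0.4, -0.1, -0.0]
finger_gap: 0.0852
```

```bash
python3 plan.py .594 -.053 .2 0
```

```text
clock 1.48 tcp [ 0.4231 -0.2831  0.2165] yawy -0.2144 q1,q6 [-0.747  1.038] gap 0.0852
F [ 0.4 -0.1 -0. ] T [ 0.   -0.01 -0.02]
shift [ 0.0165  0.118  -0.2612] 0.287 turn [-0.2144  0.0006 -0.0008]
```

drive_tool(
  moves=[
    [[0.003,0.024,-0.052,-0.185,0,0,0],[0.006,0.047,-0.104,-0.37,0,0,0],[0.01,0.071,-0.157,-0.555,0,0,0],[0.013,0.094,-0.209,-0.74,0,0,0],[0.0165,0.118,-0.261,-0.92,0,0,0]],
  ],
)

```text
clock: 2.1
tcp_pos: [0.595, -0.0515, 0.2001]
orientation: [0.643, 0.294, 0.642, -0.295]
wrist_force: [1.3, 0.1, -0.1]
finger_gap: 0.0854
```

drive_tool(
  moves=[
    [[0,0,0,-0.185,0,0,0],[0,0,0,-0.37,0,0,0],[0,0,0,-0.555,0,0,0],[0,0,0,-0.74,0,0,0],[0,0,0,-0.925,0,0,0]],
  ],
)

```text
clock: 2.72
tcp_pos: [0.595, -0.0515, 0.2001]
orientation: [0.707, -0.026, 0.706, 0.025]
wrist_force: [-0.6, -0.1, 0.1]
finger_gap: 0.0856
```

drive_tool(
  moves=[
    [[0,0,0,-0.185,0,0,0],[0,0,0,-0.37,0,0,0],[0,0,0,-0.555,0,0,0],[0,0,0,-0.74,0,0,0],[0,0,0,-0.925,0,0,0]],
  ],
)

```text
clock: 3.35
tcp_pos: [0.595, -0.0514, 0.2]
orientation: [0.62, -0.341, 0.62, 0.339]
wrist_force: [-0.1, 0.5, 0.5]
finger_gap: 0.0852
```

```bash
python3 plan.py .594 -.053 .2 3.96
```

```text
clock 3.35 tcp [ 0.595  -0.0514  0.2   ] yawy 2.5741 q1,q6 [-0.22  -1.224] gap 0.0852
F [-0.1  0.5  0.5] T [ 0.02 -0.02 -0.01]
shift [ 0.0001  0.     -0.0019] 0.002 turn [-1.3859e+00 -1.3000e-03  1.3000e-03]
```

drive_tool(
  moves=[
    [[0.01,0,-0.001,-0.185,0,0,0],[0.02,0,-0.002,-0.37,0,0,0],[0.04,0,-0.002,-0.555,0,0,0],[0.06,0,-0.002,-0.74,0,0,0],[0.08,0,-0.002,-0.925,0,0,0]],
  ],
)

```text
clock: 3.98
tcp_pos: [0.5941, -0.0532, 0.1195]
orientation: [-0.401, 0.583, -0.401, -0.581]
wrist_force: [0.6, -0.1, 0.4]
finger_gap: 0.0852
```

```bash
python3 plan.py .594 -.053 .056 3.96
```

```text
clock 3.98 tcp [ 0.5941 -0.0532  0.1195] yawy -2.778 q1,q6 [-0.224 -2.158] gap 0.0852
F [ 0.6 -0.1  0.4] T [-0.05 -0.04 -0.  ]
shift [0.0635 0.0001 0.0003] 0.063 turn [-0.4548 -0.0017  0.0007]
```

drive_tool(
  moves=[
    [[0.02,0,0,-0.18,0,0,40],[0.035,0,0,-0.36,0,0,80],[0.05,0,0,-0.455,0,0,110],[0.0615,0,0,-0.455,0,0,120],[0.0615,0,0,-0.455,0,0,120]],
  ],
  squeeze=30,
)

```text
clock: 4.6
tcp_pos: [0.5934, -0.0531, 0.0571]
orientation: [0.26, -0.657, 0.26, 0.657]
wrist_force: [0.2, 0.4, 0.5]
finger_gap: 0.0451
```

```bash
python3 plan.py .594 -.053 .056 3.96; python3 - <<'E'
from h import *
a=cams.read_camera("top");b=cams.read_camera("scene")
x=np.hstack([cv2.resize(a[130:220,320:410],(400,400),interpolation=3),cv2.resize(b[140:230,220:310],(400,400),interpolation=3)])
cv2.imwrite("pics/c1.png",x)
E
```

```text
clock 4.6 tcp [ 0.5934 -0.0531  0.0571] yawy -2.3246 q1,q6 [-0.224 -2.611] gap 0.0451
F [0.2 0.4 0.5] T [-0.    0.03  0.02]
shift [ 0.0011 -0.0005 -0.0003] 0.001 turn [-0.0014 -0.0002 -0.0007]
```

View pics/c1.png

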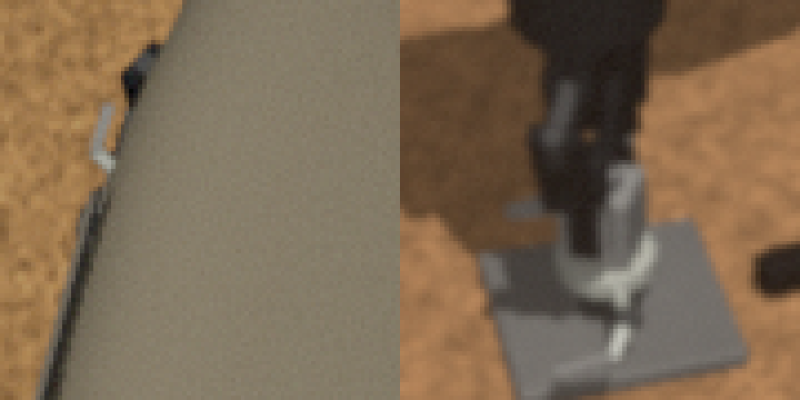

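The jaws straddle the nut squarely in the scene view, and the arm hides it in the top view. I'm closing gently now.

drive_tool(
  moves=[
    [[0,0,0,0,0,0,135],[0,0,0,0,0,0,145],[0,0,0,0,0,0,155],[0,0,0,0,0,0,170],[0,0,0,0,0,0,170]],
  ],
  squeeze=25,
)

```text
clock: 5.32
tcp_pos: [0.5949, -0.0535, 0.059]
orientation: [-0.26, 0.659, -0.26, -0.656]
wrist_force: [-0.0, -0.2, 5.8]
finger_gap: 0.0356
```

```bash
python3 plan.py .594 -.053 .056 3.96
```

```text
clock 5.33 tcp [ 0.5949 -0.0535  0.059 ] yawy -2.3242 q1,q6 [-0.224 -2.612] gap 0.0356
F [-0.  -0.2  5.8] T [-0.02  0.25 -0.13]
shift [0.003  0.0003 0.0009] 0.003 turn [-0.001  -0.0032  0.001 ]
```

drive_tool(
  moves=[
    [[0.0002,0,0,0.185,0,0,190],[0.0005,0,0,0.37,0,0,190],[0.0007,0,0,0.555,0,0,190],[0.0009,0,0,0.74,0,0,190],[0.0012,0,0,0.925,0,0,190]],
  ],
  squeeze=50,
)

```text
clock: 5.95
tcp_pos: [0.5942, -0.0537, 0.058]
orientation: [0.528, -0.472, 0.528, 0.47]
wrist_force: [-3.0, -0.5, 5.4]
finger_gap: 0.035
```

```bash
python3 plan.py .594 -.053 .056 3.96
```

```text
clock 5.95 tcp [ 0.5942 -0.0537  0.058 ] yawy 3.0281 q1,q6 [-0.224 -1.681] gap 0.035
F [-3.  -0.5  5.4] T [-0.19  0.72  0.13]
shift [0.002  0.0003 0.0007] 0.002 turn [-0.9319 -0.0027  0.001 ]
```

drive_tool(
  moves=[
    [[0.0002,0,0,0.185,0,0,190],[0.0005,0,0,0.37,0,0,190],[0.0007,0,0,0.555,0,0,190],[0.0009,0,0,0.74,0,0,190],[0.0012,0,0,0.925,0,0,190]],
  ],
)

```text
clock: 6.58
tcp_pos: [0.5935, -0.0533, 0.0568]
orientation: [0.683, -0.185, 0.683, 0.184]
wrist_force: [-1.2, 0.8, 4.6]
finger_gap: 0.0354
```

drive_tool(
  moves=[
    [[0.0002,0,0,0.185,0,0,190],[0.0005,0,0,0.37,0,0,190],[0.0007,0,0,0.555,0,0,190],[0.0009,0,0,0.74,0,0,190],[0.0012,0,0,0.925,0,0,190]],
  ],
)

```text
clock: 7.2
tcp_pos: [0.5935, -0.0526, 0.0556]
orientation: [0.693, 0.142, 0.692, -0.142]
wrist_force: [0.2, 2.1, 3.5]
finger_gap: 0.0352
```

drive_tool(
  moves=[
    [[0.0002,0,0,0.185,0,0,190],[0.0005,0,0,0.37,0,0,190],[0.0007,0,0,0.555,0,0,190],[0.0009,0,0,0.74,0,0,190],[0.0012,0,0,0.925,0,0,190]],
  ],
)

```text
clock: 7.82
tcp_pos: [0.5941, -0.0521, 0.0545]
orientation: [0.556, 0.438, 0.555, -0.437]
wrist_force: [1.6, 1.6, 1.3]
finger_gap: 0.0355
```

```bash
python3 plan.py .594 -.053 .056 -.27
```

```text
clock 7.83 tcp [ 0.5941 -0.0521  0.0545] yawy 0.2371 q1,q6 [-0.223  1.111] gap 0.0355
F [1.6 1.6 1.3] T [ 0.35 -0.18  0.08]
shift [-0.0015 -0.0003  0.0008] 0.002 turn [ 0.5071 -0.0009 -0.0018]
```

drive_tool(
  moves=[
    [[0.0002,0,0,0.185,0,0,190],[0.0005,0,0,0.37,0,0,190],[0.0007,0,0,0.555,0,0,190],[0.0009,0,0,0.74,0,0,190],[0.0012,0,0,0.925,0,0,190]],
  ],
  squeeze=40,
)

```text
clock: 8.45
tcp_pos: [0.5948, -0.0522, 0.0533]
orientation: [0.301, 0.641, 0.3, -0.639]
wrist_force: [1.3, -0.3, 0.3]
finger_gap: 0.0353
```

drive_tool(
  moves=[
    [[0.0001,0,0,0.05,0,0,190],[0.0001,0,0,0.1,0,0,190],[0.0002,0,0,0.15,0,0,190],[0.0003,0,0,0.2,0,0,190],[0.0003,0,0,0.25,0,0,190]],
  ],
)

```text
clock: 9.07
tcp_pos: [0.5949, -0.0524, 0.053]
orientation: [0.218, 0.674, 0.217, -0.672]
wrist_force: [0.1, -0.9, 1.1]
finger_gap: 0.0351
```

```bash
python3 plan.py .594 -.053 .056 -.27
```

```text
clock 9.07 tcp [ 0.5949 -0.0524  0.053 ] yawy -0.9449 q1,q6 [-0.223  2.293] gap 0.0351
F [ 0.1 -0.9  1.1] T [-0.07 -0.02  0.1 ]
shift [-0.003  -0.0001  0.0011] 0.003 turn [-0.6749 -0.0022 -0.0026]
```

drive_tool(
  moves=[
    [[0.0001,0,0,0.03,0,0,190],[0.0001,0,0,0.06,0,0,190],[0.0001,0,0,0.09,0,0,190],[0.0002,0,0,0.12,0,0,190],[0.0002,0,0,0.15,0,0,190]],
  ],
)

```text
clock: 9.7
tcp_pos: [0.595, -0.0525, 0.0528]
orientation: [0.167, 0.688, 0.166, -0.686]
wrist_force: [0.3, -1.7, 1.6]
finger_gap: 0.0356
```

```bash
python3 plan.py .594 -.053 .056 -.27
```

```text
clock 9.7 tcp [ 0.595  -0.0525  0.0528] yawy -1.0952 q1,q6 [-0.223  2.443] gap 0.0356
F [ 0.3 -1.7  1.6] T [-0.31  0.03  1.46]
shift [-0.0032 -0.      0.0011] 0.003 turn [-0.8252 -0.0022 -0.0028]
```

The wrist moment about z rose from 0.1 to 1.46 N m about 0.8 rad past the square position, so the nut has bottomed where expected. Backing off to square.

drive_tool(
  moves=[
    [[-0.0002,0,0,-0.165,0,0,190],[-0.0004,0,0,-0.33,0,0,190],[-0.0006,0,0,-0.495,0,0,190],[-0.0008,0,0,-0.66,0,0,190],[-0.001,0,0,-0.825,0,0,190]],
  ],
)

```text
clock: 10.32
tcp_pos: [0.5945, -0.0521, 0.0538]
orientation: [0.43, 0.563, 0.429, -0.561]
wrist_force: [-1.0, 1.2, 3.5]
finger_gap: 0.035
```

```bash
python3 plan.py .594 -.053 .056 -.27
```

```text
clock 10.32 tcp [ 0.5945 -0.0521  0.0538] yawy -0.2663 q1,q6 [-0.223  1.615] gap 0.035
F [-1.   1.2  3.5] T [ 0.18  0.39 -0.11]
shift [-0.0022 -0.0002  0.001 ] 0.002 turn [ 0.0037 -0.0014 -0.0023]
```

drive_tool(
  moves=[
    [[0,0,0,0,0,0,100],[0,0,0,0,0,0,70],[0,0,0,0,0,0,40],[-0.05,0,0,0,0,0,20],[-0.11,0,0,0,0,0,10]],
  ],
)

```text
clock: 10.95
tcp_pos: [0.593, -0.0519, 0.1634]
orientation: [0.428, 0.562, 0.429, -0.562]
wrist_force: [0.9, -0.4, 0.4]
finger_gap: 0.0819
```

```bash
python3 plan.py .473 .276 .17 1.9
```

```text
clock 10.95 tcp [ 0.593  -0.0519  0.1634] yawy -0.2677 q1,q6 [-0.223  1.616] gap 0.0819
F [ 0.9 -0.4  0.4] T [-0.03 -0.06  0.01]
shift [-0.0059 -0.2025 -0.2845] 0.349 turn [-2.1677e+00 -2.2000e-03 -6.0000e-04]
```

drive_tool(
  moves=[
    [[-0.001,-0.033,-0.046,-0.185,0,0,10],[-0.002,-0.066,-0.092,-0.37,0,0,10],[-0.003,-0.099,-0.139,-0.555,0,0,10],[-0.004,-0.132,-0.185,-0.74,0,0,10],[-0.005,-0.165,-0.231,-0.925,0,0,10]],
  ],
)

```text
clock: 11.58
tcp_pos: [0.4943, 0.2161, 0.1691]
orientation: [0.635, 0.311, 0.636, -0.31]
wrist_force: [1.7, 1.2, -0.9]
finger_gap: 0.0819
```

```bash
python3 plan.py .473 .276 .17 1.904; python3 - <<'E'
from h import *
a=cams.read_camera("top");b=cams.read_camera("scene")
x=np.hstack([cv2.resize(a[142:214,332:404],(400,400),interpolation=3),cv2.resize(b[164:236,231:303],(400,400),interpolation=3)])
cv2.imwrite("pics/c2.png",x); cv2.imwrite("pics/top2.png",a)
cv2.imwrite("pics/nut2.png",cv2.convertScaleAbs(cv2.resize(a[158:190,350:392],None,fx=14,fy=14,interpolation=2),alpha=1.5))
E
```

```text
clock 11.57 tcp [0.4943 0.2161 0.1691] yawy 0.6618 q1,q6 [0.262 1.171] gap 0.0819
F [ 1.7  1.2 -0.9] T [ 0.03  0.01 -0.01]
shift [-0.0007  0.02   -0.0604] 0.064 turn [-1.2422e+00 -1.0000e-03 -1.7000e-03]
```

View pics/c2.png

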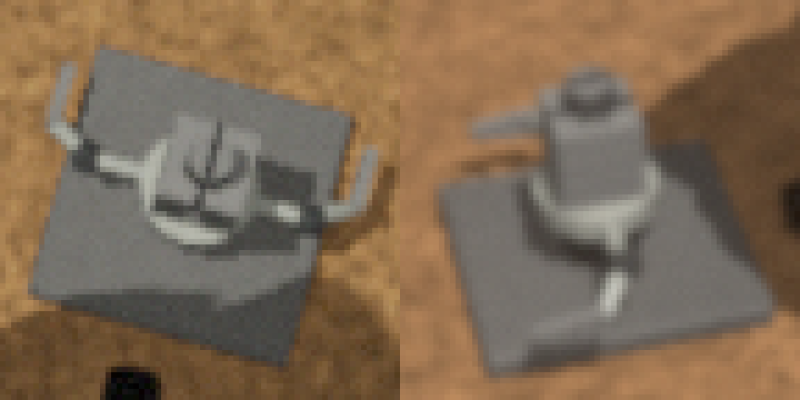

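View pics/nut2.png

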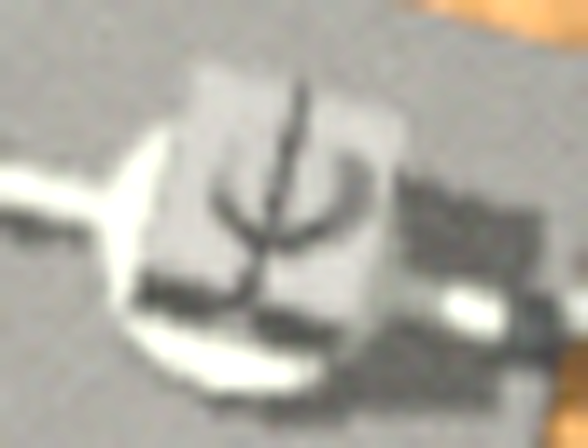

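The nut's grooves line up with the spindle groove: one straight line from (303,85) to (245,300) in the zoom, yaw about -0.265. Going to the pin.

drive_tool(
  moves=[
    [[0,0.005,-0.015,-0.185,0,0,30],[0,0.01,-0.03,-0.37,0,0,60],[0,0.015,-0.045,-0.555,0,0,90],[0,0.02,-0.06,-0.74,0,0,110],[0,0.022,-0.064,-0.925,0,0,130]],
  ],
)

```text
clock: 12.3
tcp_pos: [0.4705, 0.2829, 0.1693]
orientation: [0.706, -0.007, 0.708, 0.009]
wrist_force: [-0.0, -0.5, -0.3]
finger_gap: 0.0418
```

```bash
python3 plan.py .4698 .2749 .07 1.904
```

```text
clock 12.3 tcp [0.4705 0.2829 0.1693] yawy 1.5946 q1,q6 [0.393 0.369] gap 0.0418
F [-0.  -0.5 -0.3] T [-0.01 -0.03  0.04]
shift [ 0.0993 -0.0083 -0.0007] 0.1 turn [-0.3094 -0.0011 -0.0032]
```

drive_tool(
  moves=[
    [[0.025,-0.004,-0.0007,-0.155,0,0,130],[0.05,-0.0083,-0.0007,-0.31,0,0,130],[0.085,-0.0083,-0.0007,-0.31,0,0,130],[0.12,-0.0083,-0.0007,-0.31,0,0,130],[0.124,-0.0083,-0.0007,-0.31,0,0,130]],
  ],
)

```text
clock: 12.92
tcp_pos: [0.468, 0.2735, 0.043]
orientation: [0.695, -0.116, 0.7, 0.117]
wrist_force: [-0.7, -0.4, 0.0]
finger_gap: 0.0423
```

```bash
python3 plan.py .4698 .2749 .006 1.904; python3 - <<'E'
from h import *
a=cams.read_camera("top");b=cams.read_camera("scene")
x=np.hstack([cv2.resize(a[177:257,190:270],(400,400),interpolation=3),cv2.resize(b[232:312,356:436],(400,400),interpolation=3)])
cv2.imwrite("pics/c3.png",x)
E
```

```text
clock 12.93 tcp [0.468  0.2735 0.043 ] yawy 1.9022 q1,q6 [0.379 0.047] gap 0.0423
F [-0.7 -0.4  0. ] T [-0.    0.04 -0.01]
shift [0.037  0.0007 0.0024] 0.037 turn [-0.0017 -0.0058 -0.0029]
```

View pics/c3.png

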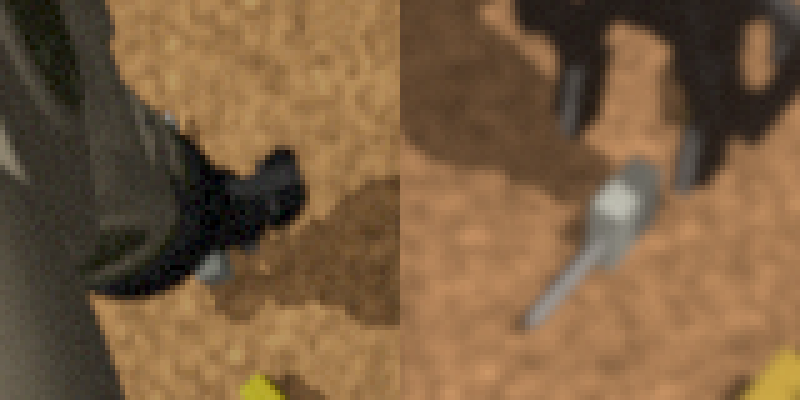

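The fingers straddle the silver handle (at (620,200) in the right half) and look clear of it. Descending and closing.

drive_tool(
  moves=[
    [[0.02,0.0005,0.002,0,-0.006,-0.003,130],[0.036,0.0005,0.002,0,-0.006,-0.003,130],[0.036,0.0005,0.002,0,-0.006,-0.003,170],[0.036,0.0005,0.002,0,-0.006,-0.003,200],[0.036,0.0005,0.002,0,-0.006,-0.003,215]],
  ],
  squeeze=25,
)

```text
clock: 13.65
tcp_pos: [0.4722, 0.2759, 0.0102]
orientation: [0.699, -0.117, 0.695, 0.117]
wrist_force: [-1.1, -0.3, 1.5]
finger_gap: 0.0137
```

drive_tool(
  moves=[
    [[0,0,0,0,0,0,225],[0,0,0,0,0,0,235],[0,0,0,0,0,0,240],[0,0,0,0,0,0,240],[0,0,0,0,0,0,240]],
  ],
)

```text
clock: 14.28
tcp_pos: [0.4722, 0.276, 0.0103]
orientation: [0.699, -0.117, 0.695, 0.117]
wrist_force: [-1.1, 0.0, 0.7]
finger_gap: 0.0134
```

```bash
python3 plan.py .4698 .2749 .006 1.904; python3 - <<'E'
from h import *
a=cams.read_camera("top");b=cams.read_camera("scene")
x=np.hstack([cv2.resize(a[177:257,190:270],(400,400),interpolation=3),cv2.resize(b[232:312,356:436],(400,400),interpolation=3)])
cv2.imwrite("pics/c4.png",x)
E
```

```text
clock 14.28 tcp [0.4722 0.276  0.0103] yawy 1.9031 q1,q6 [0.382 0.05 ] gap 0.0134
F [-1.1  0.   0.7] T [-0.04  0.07 -0.04]
shift [ 0.0042 -0.0002 -0.0026] 0.005 turn [-0.0009  0.0059 -0.0002]
```

View pics/c4.png

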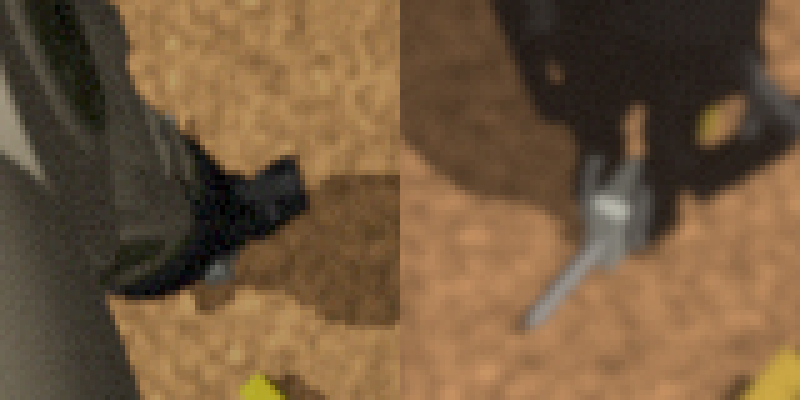

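drive_tool(
  moves=[
    [[-0.02,0,0,0,0,0,240],[-0.05,0,0,0,0,0,240],[-0.08,0,0,0,0,0,240],[-0.1,0,0,0,0,0,240],[-0.1,0,0,0,0,0,240]],
  ],
  squeeze=50,
)

```text
clock: 15.0
tcp_pos: [0.4729, 0.2763, 0.1117]
orientation: [0.701, -0.116, 0.694, 0.118]
wrist_force: [-0.6, -0.5, -1.1]
finger_gap: 0.0127
```

```bash
python3 plan.py .491 -.0246 .11 1.303;  python3 - <<'E'
from h import *
b=cams.read_camera("scene")
cv2.imwrite("pics/c5.png",cv2.resize(b[170:310,316:456],(560,560),interpolation=3))
E
```

```text
clock 15.0 tcp [0.4729 0.2763 0.1117] yawy 1.9031 q1,q6 [0.382 0.05 ] gap 0.0127
F [-0.6 -0.5 -1.1] T [ 0.04  0.04 -0.03]
shift [ 0.0008 -0.2903 -0.081 ] 0.301 turn [ 0.6001  0.0091 -0.0032]
```

View pics/c5.png

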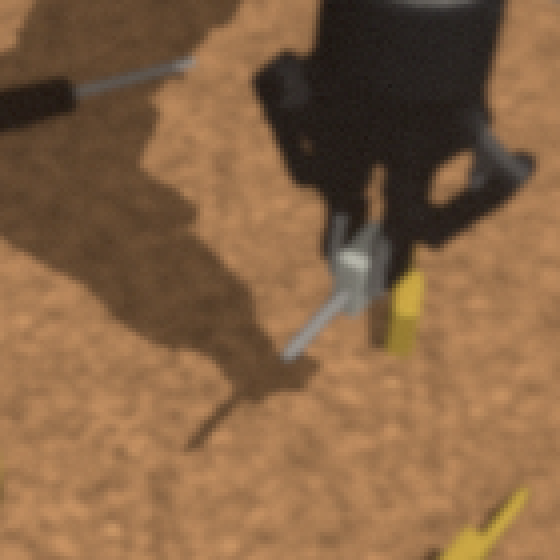

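drive_tool(
  moves=[
    [[0,-0.058,-0.016,0.12,0,0,240],[0,-0.116,-0.032,0.24,0.001,0,240],[0,-0.174,-0.049,0.36,0.002,-0.001,240],[0,-0.232,-0.065,0.48,0.003,-0.002,240],[0,-0.29,-0.081,0.6,0.003,-0.003,240]],
  ],
)

```text
clock: 15.68
tcp_pos: [0.489, -0.0263, 0.1083]
orientation: [0.701, 0.096, 0.7, -0.096]
wrist_force: [2.1, 1.4, -0.4]
finger_gap: 0.0129
```

drive_tool(
  moves=[
    [[0,0,0,0,0,0,240],[0.01,0,0,0,0,0,240],[0.025,0,0,0,0,0,240],[0.035,0,0,0,0,0,240],[0.035,0,0,0,0,0,240]],
  ],
)

```text
clock: 16.3
tcp_pos: [0.4879, -0.0251, 0.0719]
orientation: [0.7, 0.095, 0.701, -0.095]
wrist_force: [-0.3, 0.1, -0.3]
finger_gap: 0.0126
```

```bash
python3 plan.py .491 -.0246 .0593 1.303;  python3 - <<'E'
from h import *
b=cams.read_camera("scene"); cv2.imwrite("pics/s6.png",b);a=cams.read_camera("top"); cv2.imwrite("pics/t6.png",a)
cv2.imwrite("pics/c6.png",np.hstack([cv2.resize(a[142:242,310:410],(400,400),interpolation=3),cv2.resize(b[140:240,220:320],(400,400),interpolation=3)]))
E
```

```text
clock 16.3 tcp [ 0.4879 -0.0251  0.0719] yawy 1.3013 q1,q6 [-0.216  0.053] gap 0.0126
F [-0.3  0.1 -0.3] T [ 0.02 -0.01  0.04]
shift [0.0126 0.0013 0.0028] 0.013 turn [-0.0017 -0.0009 -0.0005]
```

View pics/c6.png

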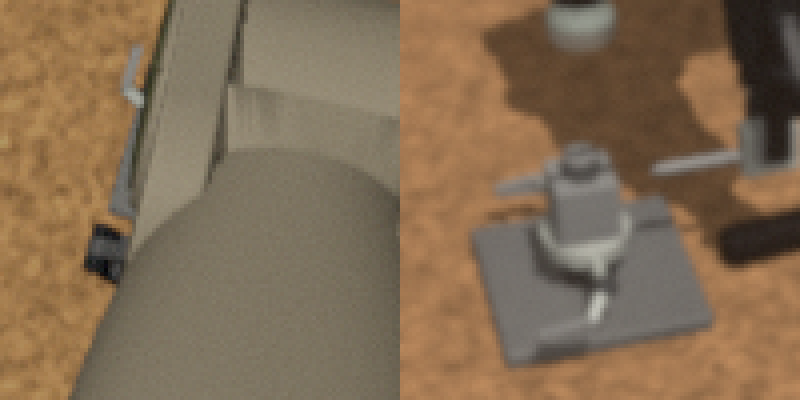

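drive_tool(
  moves=[
    [[0.006,0.001,0,-0.002,0,0,240],[0.0125,0.001,0,-0.002,0,0,240],[0.0125,0.001,0.002,-0.002,0,0,240],[0.0125,0.001,0.003,-0.002,0,0,240],[0.0125,0.001,0.003,-0.002,0,0,240]],
  ],
)

```text
clock: 17.02
tcp_pos: [0.4925, -0.0257, 0.0609]
orientation: [0.701, 0.095, 0.7, -0.095]
wrist_force: [0.3, -0.1, 0.2]
finger_gap: 0.0127
```

```bash
python3 plan.py .491 -.0246 .0593 1.303;  cat > ov.py <<'E'
from h import *
import sys
from fit import stp,S
s,p,R=tcp(); M=R.as_matrix(); b=cams.read_camera("scene"); cv2.imwrite(sys.argv[1]+"_raw.png",b)
o=(255,150);w=(100,75);k=8
a=cv2.resize(b[o[1]:o[1]+w[1],o[0]:o[0]+w[0]],None,fx=k,fy=k,interpolation=2)
d=M[:,2]; z=p[2]-.0103+.013
def L(X,c,cl=False):
    q=((proj("scene",X)-o+.5)*k-.5).round().astype(int); cv2.polylines(a,[q.reshape(-1,1,2)],cl,c,1)
c=np.array([p[0],p[1],z]); L([c+.017*d,c+.069*d],(0,255,0))
ax=np.array([.5943,-.0529,.062]);e=np.array([np.cos(-.268),np.sin(-.268),0]);n=np.array([-e[1],e[0],0])
L([ax-.018*e,ax-.04*e],(0,0,255))
L([ax-.018*e+sx*.018*n+[0,0,h] for sx,h in((-1,-.016),(1,-.016),(1,.02),(-1,.02))],(255,0,0),True)
cv2.imwrite(sys.argv[1]+".png",a)
E
sed -i 's/^t=cv2/if __name__!="__main__": raise SystemExit\nt=cv2/' fit.py; cat > fit_.py <<'E'
E
sed -i 's/^from fit import.*$//' ov.py; python3 ov.py pics/c7
```

```text
clock 17.02 tcp [ 0.4925 -0.0257  0.0609] yawy 1.3024 q1,q6 [-0.215  0.053] gap 0.0127
F [ 0.3 -0.1  0.2] T [-0.01 -0.01 -0.01]
shift [ 0.0016  0.0007 -0.0018] 0.002 turn [-0.0006  0.002  -0.0006]
```

View pics/c7.png

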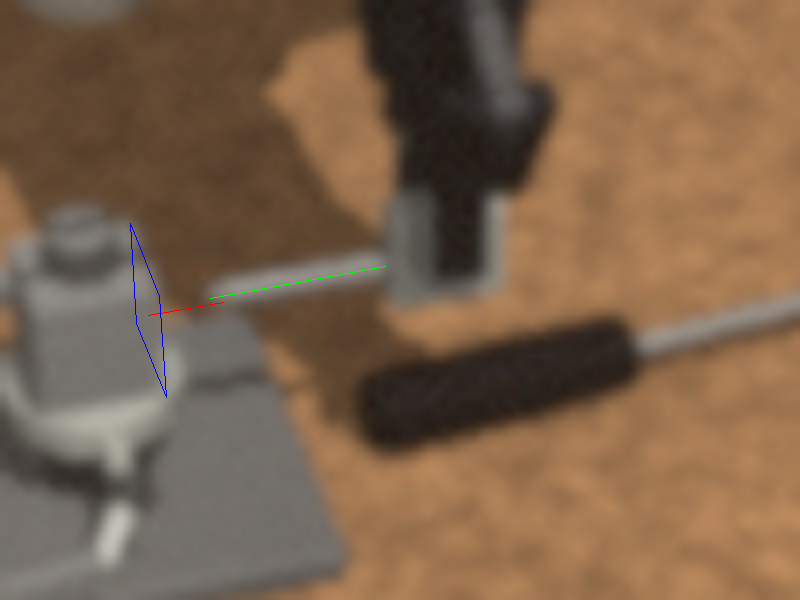

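```bash
python3 - <<'E'
from h import *
b=cv2.imread("pics/c7_raw.png")
a=cv2.resize(b[172:206,255:305],None,fx=16,fy=16,interpolation=2)
cv2.imwrite("pics/c8.png",cv2.convertScaleAbs(a,alpha=1.6))
E
```

```text
(no output)
```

View pics/c8.png

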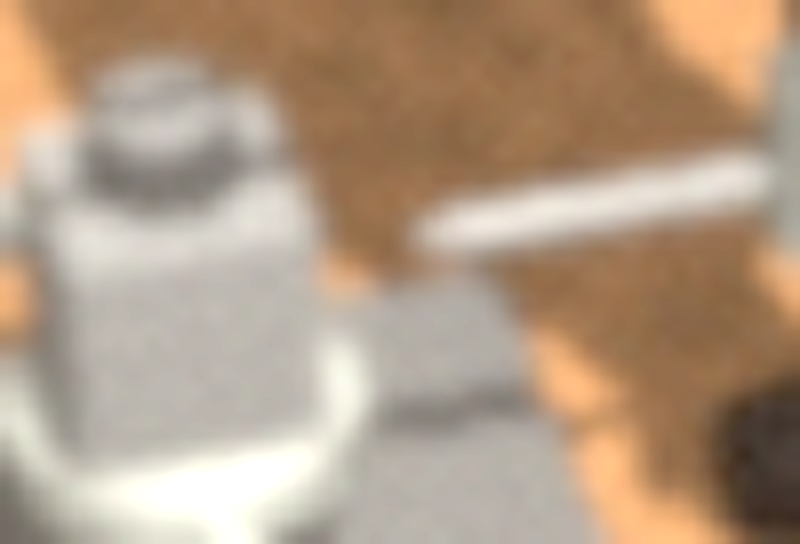

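```bash
cat > cmp.py <<'E'
from h import *
ax=np.array([.5943,-.0529,0]);e=np.array([np.cos(-.268),np.sin(-.268),0]);n=np.array([-e[1],e[0],0])
N=[ax+sx*.018*e+sy*.018*n+[0,0,z] for sx,sy,z in((1,1,.082),(-1,1,.082),(-1,1,.046),(1,1,.046),(-1,-1,.082),(1,-1,.082))]
f=lambda X:((proj("scene",X)-[255,172]+.5)*16-.5).round(0)
print("nut TL,TR,BR,BL,farR,farL\n",f(N))
print("spindle top", f([ax+[0,0,.097]]))
print("spindle hole axis at -18,-40,-100", f([ax-.018*e+[0,0,.062],ax-.04*e+[0,0,.062],ax-.1*e+[0,0,.062]]))
p=np.array([.4925,-.0257,.0609]);d=np.array([np.cos(1.3024-np.pi/2),np.sin(1.3024-np.pi/2),0])
print("pin tip/base",f([p+.069*d+[0,0,.0027],p+.017*d+[0,0,.0027]]), f([p+.069*d+[0,0,.0047],p+.017*d+[0,0,.0047]]))
E
python3 cmp.py
```

```text
nut TL,TR,BR,BL,farR,farL
 [[ 63. 286.]
 [319. 240.]
 [332. 443.]
 [ 82. 490.]
 [260.  94.]
 [ 10. 138.]]
spindle top [[156. 101.]]
spindle hole axis at -18,-40,-100 [[296. 279.]
 [447. 252.]
 [850. 178.]]
pin tip/base [[420. 244.]
 [771. 181.]] [[420. 233.]
 [771. 169.]]
```

drive_tool(
  moves=[
    [[0.002,0.0008,0,-0.001,0.002,0,240],[0.002,0.0008,0.004,-0.001,0.002,0,240],[0.002,0.0008,0.008,-0.001,0.002,0,240],[0.002,0.0008,0.012,-0.001,0.002,0,240],[0.002,0.0008,0.014,-0.001,0.002,0,240]],
  ],
)

```text
clock: 17.7
tcp_pos: [0.5066, -0.0287, 0.0589]
orientation: [0.701, 0.094, 0.701, -0.094]
wrist_force: [0.3, 0.2, 0.2]
finger_gap: 0.0128
```

```bash
cat >> plan.py <<'E'
s,p,R=tcp(); ax=np.array([.5943,-.0529]);e=np.array([np.cos(-.268),np.sin(-.268)]);n=np.array([-e[1],e[0]])
r=p[:2]-ax; print("along",(r@e).round(4),"lat",(r@n).round(4),"handle face gap",(-(r@e)-.035).round(4))
E
python3 plan.py .491 -.0246 .0588 1.303; python3 - <<'E'
from h import *
b=cams.read_camera("scene"); cv2.imwrite("pics/s9.png",b)
a=cv2.resize(b[172:206,255:305],None,fx=16,fy=16,interpolation=2)
cv2.imwrite("pics/c9.png",cv2.convertScaleAbs(a,alpha=1.4))
E
```

```text
clock 17.7 tcp [ 0.5066 -0.0287  0.0589] yawy 1.3033 q1,q6 [-0.215  0.052] gap 0.0128
F [0.3 0.2 0.2] T [ 0.05 -0.03  0.01]
shift [ 0.0001 -0.0001 -0.0161] 0.016 turn [ 0.0003  0.0001 -0.0006]
along -0.091 lat 0.0001 handle face gap 0.056
```

View pics/c9.png

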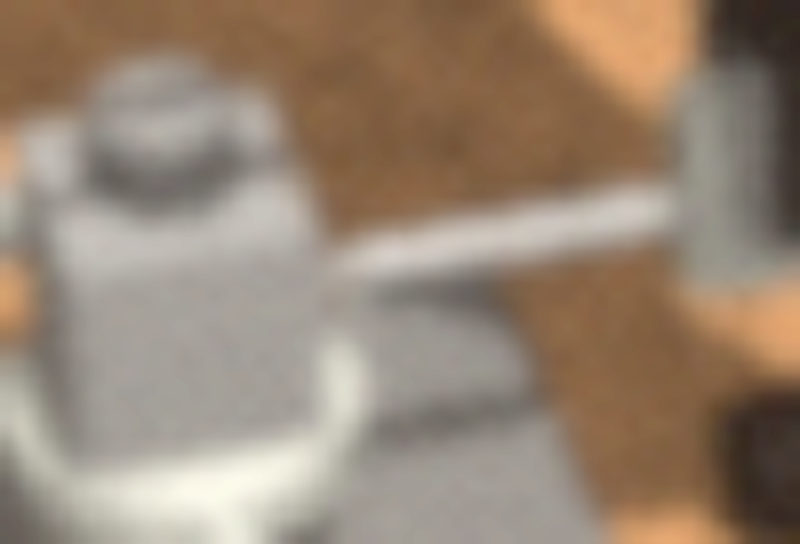

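The shaft line, from (330,262) to (672,203), sits within about 0.5 px of the hole's line after the camera bias. Advancing carefully.

drive_tool(
  moves=[
    [[0,0,0.003,0,0,0,240],[0,0,0.006,0,0,0,240],[0,0,0.009,0,0,0,240],[0,0,0.011,0,0,0,240],[0,0,0.012,0,0,0,240]],
  ],
)

```text
clock: 18.38
tcp_pos: [0.5184, -0.032, 0.0589]
orientation: [0.701, 0.095, 0.701, -0.094]
wrist_force: [-1.1, 0.2, -1.1]
finger_gap: 0.0133
```

```bash
python3 plan.py .491 -.0246 .0588 1.303
```

```text
clock 18.38 tcp [ 0.5184 -0.032   0.0589] yawy 1.3033 q1,q6 [-0.217  0.051] gap 0.0133
F [-1.1  0.2 -1.1] T [-0.04 -0.03 -0.02]
shift [ 0.     -0.0001 -0.0284] 0.028 turn [ 0.0003  0.0002 -0.0006]
along -0.0787 lat 0.0001 handle face gap 0.0437
```

drive_tool(
  moves=[
    [[0,0,0.003,0,0,0,240],[0,0,0.006,0,0,0,240],[0,0,0.009,0,0,0,240],[0,0,0.012,0,0,0,240],[0,0,0.014,0,0,0,240]],
  ],
)

```text
clock: 19.0
tcp_pos: [0.5321, -0.0358, 0.0589]
orientation: [0.701, 0.095, 0.701, -0.094]
wrist_force: [0.3, 1.0, 0.2]
finger_gap: 0.013
```

```bash
python3 plan.py .491 -.0246 .0588 1.303
```

```text
clock 19.0 tcp [ 0.5321 -0.0358  0.0589] yawy 1.3033 q1,q6 [-0.218  0.05 ] gap 0.013
F [0.3 1.  0.2] T [-0.01 -0.04  0.02]
shift [ 0.0001 -0.0001 -0.0426] 0.043 turn [ 0.0003  0.0003 -0.0006]
along -0.0645 lat 0.0001 handle face gap 0.0295
```

drive_tool(
  moves=[
    [[0,0,0.003,0,0,0,240],[0,0,0.006,0,0,0,240],[0,0,0.009,0,0,0,240],[0,0,0.012,0,0,0,240],[0,0,0.015,0,0,0,240]],
  ],
)

```text
clock: 19.62
tcp_pos: [0.5468, -0.0398, 0.0589]
orientation: [0.701, 0.094, 0.701, -0.094]
wrist_force: [-0.4, 0.0, -0.8]
finger_gap: 0.013
```

```bash
python3 plan.py .491 -.0246 .0588 1.303
```

```text
clock 19.62 tcp [ 0.5468 -0.0398  0.0589] yawy 1.3033 q1,q6 [-0.219  0.048] gap 0.013
F [-0.4  0.  -0.8] T [0.01 0.   0.01]
shift [ 0.0001 -0.0001 -0.0579] 0.058 turn [ 0.0003  0.0004 -0.0006]
along -0.0492 lat 0.0001 handle face gap 0.0142
```

drive_tool(
  moves=[
    [[0,0,0.003,0,0,0,240],[0,0,0.006,0,0,0,240],[0,0,0.008,0,0,0,240],[0,0,0.01,0,0,0,240],[0,0,0.011,0,0,0,240]],
  ],
)

```text
clock: 20.25
tcp_pos: [0.5575, -0.0427, 0.0589]
orientation: [0.701, 0.095, 0.701, -0.094]
wrist_force: [-0.6, -0.1, -0.9]
finger_gap: 0.013
```

drive_tool(
  moves=[
    [[0,0,0.0005,0,0,0,240],[0,0,0.001,0,0,0,240],[0,0,0.0015,0,0,0,240],[0,0,0.002,0,0,0,240],[0,0,0.0025,0,0,0,240]],
  ],
)

```text
clock: 20.88
tcp_pos: [0.56, -0.0434, 0.0589]
orientation: [0.701, 0.095, 0.701, -0.094]
wrist_force: [-0.3, -0.4, -0.9]
finger_gap: 0.0129
```

```bash
python3 plan.py .491 -.0246 .0588 1.303;python3 - <<'E'
from h import *
b=cams.read_camera("scene"); cv2.imwrite("pics/s10.png",b)
a=cv2.resize(b[160:210,230:305],None,fx=10,fy=10,interpolation=2)
cv2.imwrite("pics/c10.png",cv2.convertScaleAbs(a,alpha=1.4))
E
```

```text
clock 20.88 tcp [ 0.56   -0.0434  0.0589] yawy 1.3033 q1,q6 [-0.221  0.047] gap 0.0129
F [-0.3 -0.4 -0.9] T [ 0.01  0.   -0.02]
shift [ 0.0001 -0.0001 -0.0715] 0.071 turn [ 0.0003  0.0003 -0.0006]
along -0.0356 lat 0.0001 handle face gap 0.0006
```

View pics/c10.png

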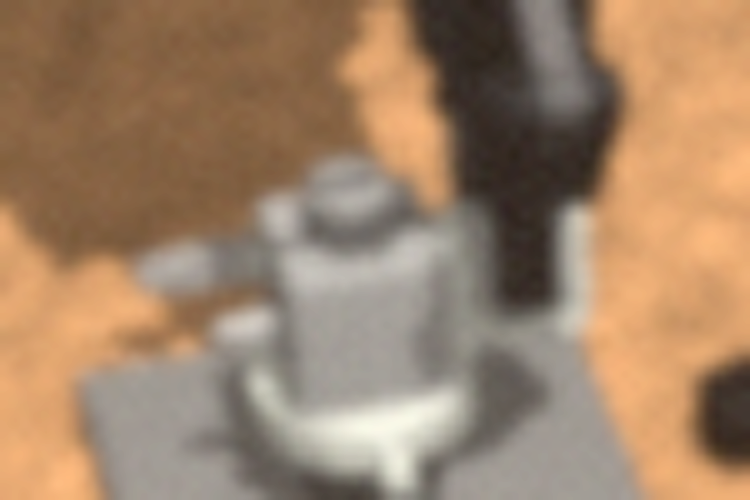

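drive_tool(
  moves=[
    [[0,0,0.0003,0,0,0,240],[0,0,0.0006,0,0,0,240],[0,0,0.0009,0,0,0,240],[0,0,0.0012,0,0,0,240],[0,0,0.0015,0,0,0,240]],
  ],
)

```text
clock: 21.55
tcp_pos: [0.5603, -0.0435, 0.0587]
orientation: [0.7, 0.095, 0.701, -0.094]
wrist_force: [-5.8, 0.9, 2.8]
finger_gap: 0.0132
```

```bash
python3 plan.py .491 -.0246 .0588 1.303
```

```text
clock 21.55 tcp [ 0.5603 -0.0435  0.0587] yawy 1.3033 q1,q6 [-0.221  0.047] gap 0.0132
F [-5.8  0.9  2.8] T [ 0.17  0.97 -0.  ]
shift [ 0.     -0.0001 -0.0718] 0.072 turn [ 0.0003 -0.0018 -0.0005]
along -0.0353 lat 0.0001 handle face gap 0.0003
```

drive_tool(
  moves=[
    [[0,0,0,0,0,0,240],[0,0,0,0,0,0,220],[0,0,0,0,0,0,200],[0,0,0,0,0,0,170],[0,0,0,0,0,0,130]],
  ],
  squeeze=20,
)

```text
clock: 22.18
tcp_pos: [0.5609, -0.0437, 0.0589]
orientation: [0.701, 0.095, 0.701, -0.094]
wrist_force: [-0.7, 0.3, -0.2]
finger_gap: 0.0416
```

drive_tool(
  moves=[
    [[0,0,0,0,0,0,110],[-0.015,0,0,0,0,0,110],[-0.04,0,0,0,0,0,110],[-0.08,0,-0.01,0,0,0,110],[-0.13,0,-0.03,0,0,0,110]],
  ],
)

```text
clock: 22.8
tcp_pos: [0.5317, -0.0358, 0.1904]
orientation: [0.7, 0.095, 0.701, -0.094]
wrist_force: [0.5, -0.5, 0.2]
finger_gap: 0.0489
```

```bash
python3 plan.py .3 -.4 .2 1.303;python3 - <<'E'
from h import *
b=cams.read_camera("scene"); cv2.imwrite("pics/s11.png",b)
a=cv2.resize(b[160:210,230:305],None,fx=10,fy=10,interpolation=2)
cv2.imwrite("pics/c11.png",cv2.convertScaleAbs(a,alpha=1.4))
E
```

```text
clock 22.8 tcp [ 0.5317 -0.0358  0.1904] yawy 1.3031 q1,q6 [-0.218  0.049] gap 0.0489
F [ 0.5 -0.5  0.2] T [-0.03  0.02  0.05]
shift [-0.0097 -0.4125 -0.1272] 0.432 turn [ 0.0001 -0.0011 -0.0006]
along -0.0649 lat -0.0001 handle face gap 0.0299
```

View pics/c11.png

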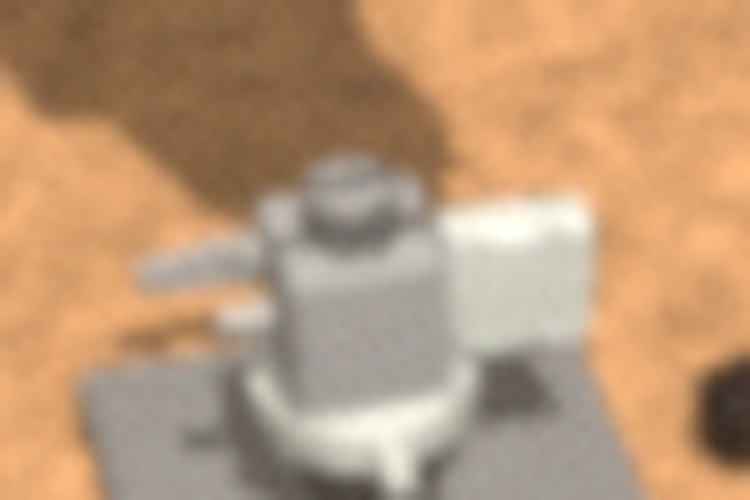

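The pin is seated: its handle is against the nut at (520,275) and the tip shows out the far side at (240,318). I'm clearing the arm for a top view.

drive_tool(
  moves=[
    [[-0.02,-0.05,-0.015,0,0,0,110],[-0.03,-0.1,-0.03,0,0,0,110],[-0.03,-0.15,-0.045,0,0,0,110],[-0.03,-0.2,-0.06,0,0,0,110],[-0.03,-0.25,-0.075,0,0,0,110]],
  ],
)

```text
clock: 23.48
tcp_pos: [0.3929, -0.2583, 0.2284]
orientation: [0.704, 0.094, 0.698, -0.094]
wrist_force: [0.5, -1.0, 0.1]
finger_gap: 0.0484
```

```bash
python3 - <<'E'
from h import *
a=cams.read_camera("top"); b=cams.read_camera("scene"); print(readout.get_state()["clock"],readout.get_state()["tcp_pos"])
cv2.imwrite("pics/t12.png",a);cv2.imwrite("pics/s12.png",b)
cv2.imwrite("pics/c12.png",cv2.resize(a[135:235,300:400],None,fx=6,fy=6,interpolation=2))
E
```

```text
23.575 [ 0.39182134 -0.26062913  0.22820051]
```

View pics/t12.png

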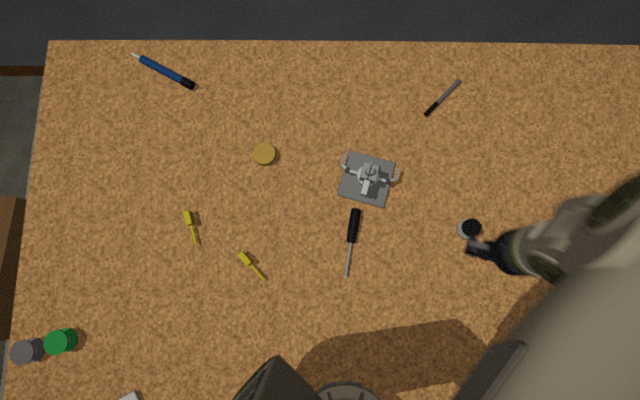

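View pics/c12.png

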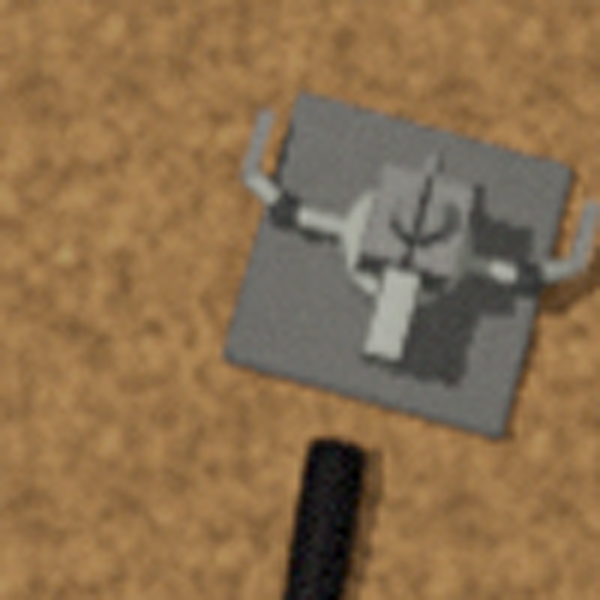

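View pics/s12.png

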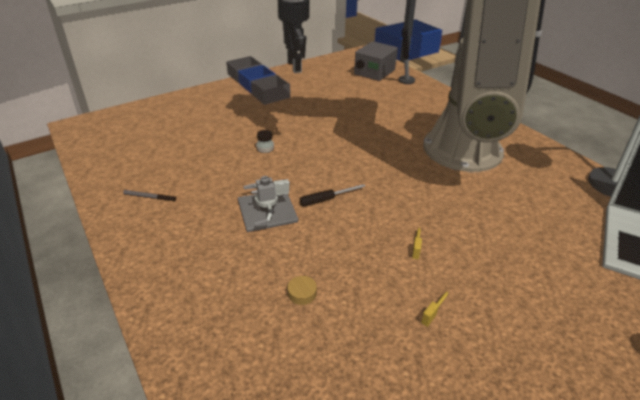

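The pin runs straight through the nut, handle at (393,315) and tip at (433,160) in the zoom. The tin, jar, screwdriver and yellow pins haven't moved. Handing in.

```bash
python3 -c "
from workcell import env,readout
print(env.hand_in()); print(readout.get_state()['clock'])"
```

```text
the job is handed in; nothing more can be done
None
the job is handed in; nothing more can be done
```

The nut is screwed down to its locking place, the lock pin is pushed right through nut and spindle, and I handed the job in at about 23.6 s. No verdict came back.

- **Nut:** I turned it clockwise in a single grasp, with no regrasp needed. It bottomed about 0.8 rad past square, where the wrist moment rose from 0.1 to 1.46 N m. I then backed it off to square, and the top view showed its grooves in line with the spindle groove.
- **Pin:** It went through with almost no force, about 1 N. The handle touched the nut at about 6 N, then I released it.
- **Last pictures:** The handle is against the nut and the pin tip shows on the far side. The jar, tin, screwdriver and yellow look-alikes are where they started, and the arm is clear of everything.
- **Disagreements:** The two cameras differed by about 1–2 mm, and the scene camera's view of the nut's lower edge was off from what I computed. The pin passing freely through settled the fit.

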